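# Load the vial cassette and close the sampler

### The job

The orange cassette of sample vials sits part way out on the sampler's loading shelf. Push it with the fingertips along the shelf until it is fully home against the back of the bay, then push the raised blue lid down until it is fully shut, without slamming it. Only push: do not lift or tip the cassette, leave the bottle, the jar and the tray of fittings where they stand, and finish with the hand clear of everything.

Things in the scene. Friction and masses are not known exactly. Their poses are not given: they have to be found in the camera images.
- sampler: White sampler fixed to the bench, 366 mm long (x), 172 wide (y). Origin on the bench surface, 170 mm in from the free end of its loading shelf, mid-width. x points along the shelf into the bay (the push direction), z up. Aluminium shelf, top 15 mm above the bench, x = -170 to 110 mm. Side guides 30 mm high (from the bench) for x = -170 to 95 leave a 100 mm wide track about y = 0.
- bay_stop (a point): Rear stop that the cassette's rear face meets: at x = 95 mm, y = 0, 35 mm above the bench in the sampler's frame. The bay, x = -30 to 95 mm, is open at its front end and has walls 30 mm thick, 112 mm apart, tops 85 mm above the bench. Behind it a rear housing 85 mm high fills x = 111 to 196 mm.
- cassette: Loose orange block with 12 capped vials, 280 g, 110 mm long (x), 96 wide (y), 40 high; white, yellow and blue caps (19 mm across) reach 60 mm above its underside. Origin: centre of its underside; axes as the sampler's. It slides on the shelf between the guides (2 mm play each side). Home: origin at x = 40 mm in the sampler's frame, front face at x = -15 mm; it starts 60 to 85 mm short of that.
- cassette_front (a point): Centre of the cassette's front face (the face to push, with a small black patch), 20 mm above its underside. The cassette takes about 1 to 6 N to slide along the shelf; at the rear stop it stops hard.
- lid (a joint): Blue lid's angle in rad: 0 shut (level), grows as it rises, 1.57 upright; starts at 1.25 to 1.5. Lid 145 mm from hinge to free edge, 168 wide, 6 thick; a 20 mm lip hangs inside its free edge. Open, its outer face looks away from the shelf's free end. A stiff hinge keeps it where it is left; 1 to 4 N at the free edge moves it. No latch.
- lid_hinge (a point): Middle of the hinge line, at x = 110 mm, y = 0, 87 mm above the bench in the sampler's frame; the line runs along the sampler's y, in the plane of the lid's inner face; the outer face lies 6 mm beyond it.
- lid_edge (a point): Middle of the lid's free edge, on its outer face (the upper face when shut), 145 mm from the hinge line. x points along the lid towards the hinge, z out of the outer face. Shut, it lies at x = -35 mm, 93 mm above the bench in the sampler's frame.
- bottle: Bystander: amber bottle, 64 mm across, 130 mm high, standing loose on the bench beside the sampler. Origin: centre of its underside.
- jar: Bystander: white jar with a red cap, 60 mm across, 80 mm high, standing loose on the bench beside the sampler. Origin: centre of its underside.
- fittings: Bystander: loose grey open tray of small yellow and brown fittings, 70 by 70 mm, 30 mm high. Origin: centre of its underside.

How it is judged:
By the outcome, as a careful person would: the job done as asked, in the order asked, and still so for the second after the job is handed in, with the robot touching nothing.
It also fails if it takes over 51 s, if anything falls off the work surface, if the arm or the gripper's body presses on something with over 40 N, if the wrist force passes 120 N, or if a joint passes its speed limit or range.

### The arm

A 7-joint arm with a two-finger parallel gripper is mounted at the origin on the work surface. World frame = base frame: x ahead of the robot, y to its left, z up, the work surface at z = 0. Lengths are in m, angles in rad, forces in N, time in s.
With the tool pointing down it reaches from about 0.4 to 0.85 m from the base axis. Payload 10.4 kg.
Tool frame: the origin (TCP) lies at the very end of the fingers, on their centre line; the grasp point (between the pads) lies 19 mm behind it; x points along the fingers, y is the direction in which the jaws open and shut, and the axes are right-handed (so a half turn about x gives the same grasp; the last joint's range is limited). The gripper opens to 85 mm and grips with 20 to 120 N. Pads are 22 mm wide; open, the fingers measure 114 mm over their backs; the gripper's body (76 mm by 85 mm) begins 54 mm behind the grasp point. The pads swing forward as they close: fully open they stand 13 mm farther back than shut.
Start: joints at [-1.351, 0.332, -0.065, 1.46, 0.022, 1.35, -0.088], TCP at [0.15, 0.607, 0.231] pointing down, gripper open.
Joint ranges: [-2.6, 2.6], [-0.5, 2.12], [-1.47, 1.34], [0.16, 2.42], [-1.27, 4.41], [0.06, 2.06], [-2.6, 2.6]. Speed limits (rad/s): [2.22, 2.22, 2.79, 2.79, 3.14, 3.14, 3.14].

### API

Orientations are given as a unit quaternion [w, x, y, z].
In Python, from workcell import * gives the robot as it stands.
- The arm moves only by the tool servo_tool, never from a script. Its argument "rows" is text: rows parted by semicolons, each of 5 numbers parted by spaces: the finger opening in cm, from 0 to 8.54, then the shift along the tool's x, y, z in cm, then the turn about the tool's x in degrees. A call has exactly 8 rows; each row is the pose to reach, as a shift and turn from the pose commanded when the call began, along the tool's axes at that moment; what a row does not reach only later rows make up. A row lasts 1/12 s, in which the tool goes at most 41.7 mm and 7.16 degrees, less where a joint would pass 70% of its speed; a pose out of reach is approached as far as the arm can. A call with a gripper value outside its range is refused whole. The fingers move at their own pace and stop on an object; "squeeze" is the grip in N (left out, the last holds). Time passes only in rows, so rows that repeat a pose let the fingers close, or fill a call up. It gives the time, the measured TCP pose, the force and the opening at its end, in the units of the state.
- state(): the state, without advancing time (a new reading comes with each control period).
- capture(name): name is "scene" or "top" or "wrist"; returns (picture, depth): 480x640x3 uint8, blue, green, red; 480x640 float32, m along the optical axis (not along the pixel's ray), 0 where there is no reading.
- camera_info(name): a dict with "fovy" (degrees; the focal length in pixels is half the picture's height over the tangent of half this angle, whatever the lens; pixels are square), "cx", "cy" (the principal point, pixels), "cam_to_world" (4x4, takes a point from camera to world coordinates). Camera axes: x right, y down, z forward; pixel columns grow to the right and rows downward; lengths in m; the calibration is good to about 2 mm. The wrist camera is an equidistant fisheye: a pixel r from the principal point sees the ray r / f radians off the axis. A picture is of the moment at which its call begins: read the wrist's pose just before it. camera_info takes no time and is no camera call; for the wrist camera it gives the pose at the moment of the call.
- hand_in(): hands the job in, once; it reports no verdict.
Trained networks look in the newest picture that a camera, given by its name, has taken for a name from the list of things; names that differ only in an ending like _2 or _b are one class to them, and where a whole thing is asked for, a point or a joint stands for the part that bears it (a point fixed in the world has none). Each returns a list of dicts, best first, with "p" (0 to 1); they miss things now and then, are a little off and sometimes report something else, mostly with a low value. They report only what shows in the picture. A call takes as long as a camera call.
- search_frame(camera, name): "bbox" ([centre column, centre row, width, height] in pixels, round what is visible of it).
- masks_of(camera, name): "pixels" (480x640 bool, what is visible of it) and "bbox" ([centre column, centre row, width, height] in pixels, round what is visible of it).
- tip_of(camera, name): "uv" ([column, row] in pixels: a listed point, or the origin of a listed thing).
The state is a dict: "clock": time; "joint_positions": joint angles; "dq": joint speeds; "joint_torque": joint torques, N m; "eef_pos": TCP position; "eef_rot": TCP orientation; "wrist_force": force on the tool from outside, world axes, zero at the start; "wrist_torque": the same for the moment, N m; "width": finger opening in m.
Only numpy, scipy, OpenCV 4.12 (cv2) and the standard library are available. Lean on these libraries where they do the work, as an engineer would, in place of code of your own. Each camera call takes 0.05 s, during which the arm holds its last target.

## Working session

There is one attempt and no reset: what is moved stays moved. The work goes in short steps, Python scripts to look and compute and a tool call to move; the robot and the scene stay as the last step left them, time stands still between calls to the robot, and variables do not carry over. Pictures are saved under pics/ and viewed, and the job is handed in when it is done.

Besides the shell and the picture viewer there is one more tool, called after "Request:" by a JSON object that holds its "method" and its "body", one argument or row to a line. servo_tool: Moves the arm, as the interface text tells. Its arguments: {"type":"object","properties":{"rows":{"type":"string"},"squeeze":{"type":"number"}},"required":["rows"]}

```bash
mkdir -p pics; cat > h.py <<'E'
from workcell import *
import numpy as np, cv2
from scipy.spatial.transform import Rotation as R
def look(n,tag):
    im,d=capture(n); cv2.imwrite(f"pics/{tag}.png",im); return im,d
def w(n,uv,d,info=None):
    i=info or camera_info(n); f=240/np.tan(np.radians(i["fovy"])/2)
    p=np.array([(uv[0]-i["cx"])/f*d,(uv[1]-i["cy"])/f*d,d,1]); return (np.array(i["cam_to_world"])@p)[:3]
def cloud(n,d):
    i=camera_info(n); f=240/np.tan(np.radians(i["fovy"])/2)
    v,u=np.mgrid[0:480,0:640]
    P=np.stack([(u-i["cx"])/f*d,(v-i["cy"])/f*d,d],-1)
    T=np.array(i["cam_to_world"]); return P@T[:3,:3].T+T[:3,3]
def proj(n,p):
    i=camera_info(n); f=240/np.tan(np.radians(i["fovy"])/2)
    T=np.linalg.inv(np.array(i["cam_to_world"])); q=T[:3,:3]@p+T[:3,3]
    return q[:2]/q[2]*f+[i["cx"],i["cy"]]
E
python3 - <<'E'
from h import *
s=state(); print(s)
np.set_printoptions(precision=3,suppress=True)
for n in("scene","top"):
    im,d=look(n,n+"0"); C=cloud(n,d); np.save(n+"0.npy",C)
    i=camera_info(n); print(n,i["fovy"],np.array(i["cam_to_world"]))
    for t in ("sampler","cassette","cassette_front","lid","lid_hinge","lid_edge","bay_stop","bottle","jar","fittings"):
        try:
            r=tip_of(n,t)[:1]
            for k in r:
                u,v=np.round(k["uv"]).astype(int); print(n,t,k["p"],k["uv"],C[min(v,479),min(u,639)], d[min(v,479),min(u,639)])
        except Exception as e: print(t,e)
E
```

```text
{'clock': 0.0, 'joint_positions': array([-1.35062925,  0.33286054, -0.064698  ,  1.46095248,  0.02161063,
        1.34987755, -0.08849813]), 'dq': array([ 9.27181473e-04,  3.43366534e-03, -4.72368983e-05, -7.26813788e-04,
        1.44795944e-03, -8.83055257e-04,  4.93731488e-04]), 'joint_torque': array([-9.88076658e-05, -6.25455093e+01,  4.91692638e-02, -3.91594934e+01,
        1.62943115e-02,  9.94030503e-03, -6.79588695e-06]), 'eef_pos': array([0.15016341, 0.60630871, 0.23051767]), 'eef_rot': array([ 0.7018715 ,  0.08511764,  0.70193804, -0.0861068 ]), 'wrist_force': array([-0.41443545,  0.4645947 , -0.02262161]), 'wrist_torque': array([-0.01773066,  0.01149451, -0.03711517]), 'width': 0.0855563331750936}
scene 51.02204100535318 [[ 0.288  0.739 -0.61   1.18 ]
 [ 0.958 -0.232  0.171 -0.106]
 [-0.015 -0.633 -0.774  0.853]
 [ 0.     0.     0.     1.   ]]
scene cassette_front 0.53 [266.0, 218.2] [ 0.629 -0.036  0.23 ] 0.83089036
lid it knows: bay_stop, bottle, cassette, cassette_front, fittings, jar, lid_edge, lid_hinge, sampler
scene lid_hinge 0.63 [269.3, 278.0] [ 0.655 -0.049  0.098
[... 422 characters left out ...]
 0.045]
 [-0.017 -0.186 -0.982  0.906]
 [ 0.     0.     0.     1.   ]]
top cassette 0.87 [362.2, 283.1] [ 0.497 -0.017  0.081] 0.82350045
top cassette_front 0.95 [366.0, 309.9] [ 0.456 -0.025  0.058] 0.8380866
lid it knows: bay_stop, bottle, cassette, cassette_front, fittings, jar, lid_edge, lid_hinge, sampler
top lid_hinge 0.65 [380.2, 186.7] [ 0.65  -0.049  0.087] 0.84573334
top lid_edge 0.85 [389.4, 161.9] [ 0.691 -0.065  0.087] 0.85275203
top bay_stop 0.75 [374.1, 203.8] [ 0.637 -0.045  0.026] 0.9024144
top bottle 0.93 [490.6, 214.8] [ 0.602 -0.223  0.087] 0.8339696
top jar 0.8 [483.5, 288.6] [ 0.486 -0.206  0.081] 0.8179567
top fittings 0.95 [242.0, 235.1] [0.589 0.184 0.003] 0.92005926
```

View pics/scene0.png

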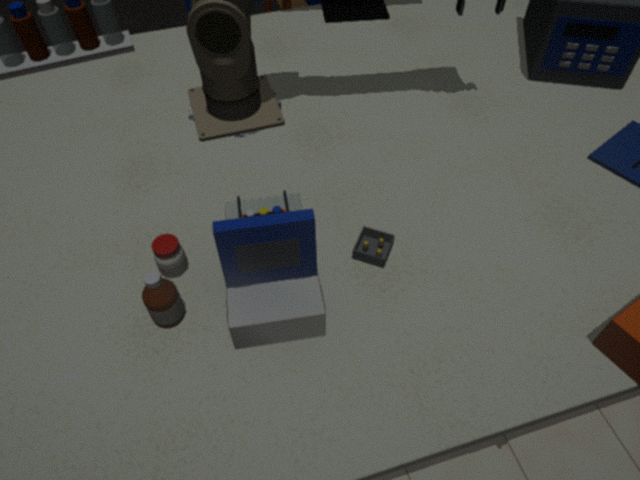

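View pics/top0.png

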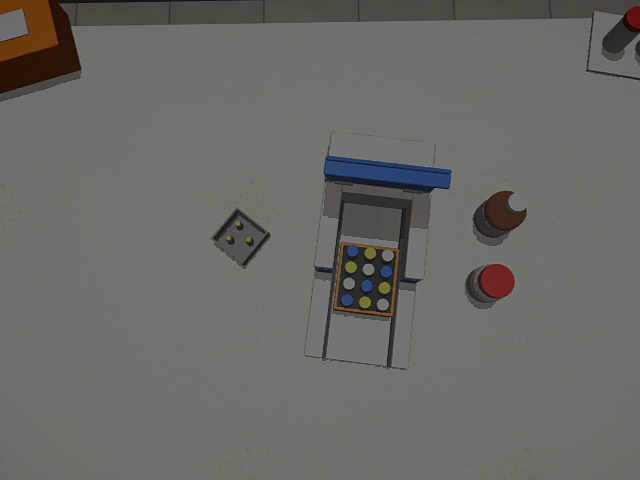

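The scene view shows the blue lid standing up at about (265,245), with the bottle at (163,300), the jar at (170,255) and the fittings at (373,247). The top view shows the sampler with its shelf end near (360,360) and the cassette around (366,280). The push direction is up in the image, about world +x.

```bash
python3 - <<'E'
from h import *
from scipy.optimize import minimize
np.set_printoptions(precision=4,suppress=True)
C=np.load("top0.npy"); 
v,u=np.mgrid[0:480,0:640]
roi=(u>295)&(u<445)&(v>125)&(v<375)
P=C[roi]; 
m=(P[:,2]>.02)&(P[:,2]<.095)
Q=P[m]
r=cv2.minAreaRect((Q[:,:2]*1000).astype(np.float32)); print(r)
# robust: guides/walls/housing height tiers
for lo,hi in((.005,.02),(.024,.036),(.078,.09)):
    k=P[(P[:,2]>lo)&(P[:,2]<hi)]; print(lo,len(k),np.median(k[:,2]),cv2.minAreaRect((k[:,:2]*1000).astype(np.float32)))
# fit by chamfer objective: fraction of points inside 366x172 rect
def cost(x):
    c,s=np.cos(x[2]),np.sin(x[2]); d=Q[:,:2]-x[:2]
    a=d@[c,s]; b=d@[-s,c]
    return np.mean(np.maximum(0,a-.196)+np.maximum(0,-.17-a)+np.maximum(0,abs(b)-.086))*1e3
th=np.radians(-5)
best=min((minimize(cost,[.53,-.03,t],method="Nelder-Mead",options=dict(xatol=1e-5,fatol=1e-6)) for t in(-.12,-.09,-.06)),key=lambda r:r.fun)
print(best.x,best.fun)
x=best.x;c,s=np.cos(x[2]),np.sin(x[2]); d=Q[:,:2]-x[:2];a=d@[c,s];b=d@[-s,c]
print(np.percentile(a,[0,.2,1,99,99.8,100]),np.percentile(b,[0,.2,1,99,99.8,100]))
np.save("pose.npy",x)
# cassette: orange/caps
im=cv2.imread("pics/top0.png")
r=masks_of("top","cassette")[0]; mk=r["pixels"]; k=C[mk]; d=k[:,:2]-x[:2]
a=d@[c,s];b=d@[-s,c]
print(r["p"],"cass x",np.percentile(a,[.5,2,98,99.5]),"y",np.percentile(b,[.5,2,98,99.5]),"z",np.percentile(k[:,2],[2,50,98]))
z=k[:,2]; t=(z>.05)&(z<.06); print("body",np.percentile(a[t],[.5,2,98,99.5]),np.percentile(b[t],[.5,2,98,99.5]))
S=np.load("scene0.npy").reshape(-1,3); 
i2=cv2.imread("pics/scene0.png").reshape(-1,3).astype(int)
blue=(i2[:,0]>i2[:,2]+40)
d=S[:,:2]-x[:2]; A=d@[c,s];B=d@[-s,c]
t=blue&(abs(B)<.09)&(A>-.05)&(A<.2)&(S[:,2]>.09)
print(t.sum(),"lid z",np.percentile(S[t,2],[1,99]),"x",np.percentile(A[t],[1,99]),"y",np.percentile(B[t],[1,99]))
p=np.polyfit(S[t,2],A[t],1); print("lid angle",np.pi/2+np.arctan(p[0]), "x at z=.087",np.polyval(p,.087))
for n in("bottle","jar","fittings"):
    k=C[masks_of("top",n)[0]["pixels"]]; k=k[k[:,2]>.015]; d=k[:,:2]-x[:2]
    print(n,np.percentile(d@[c,s],[2,98]),np.percentile(d@[-s,c],[2,98]),np.percentile(k[:,2],98))
E
```

```text
((555.4832763671875, -32.70245361328125), (175.0454864501953, 366.0986022949219), 82.69670867919922)
0.005 8376 0.01635824959193205 ((569.521728515625, -40.91093444824219), (256.97198486328125, 433.84423828125), 89.38420867919922)
0.024 1345 0.03137417649855978 ((506.4849548339844, -20.872528076171875), (154.23915100097656, 265.88934326171875), 82.69670867919922)
0.078 6790 0.08603146895953906 ((598.0411376953125, -38.6265869140625), (172.3685302734375, 280.2362365722656), 82.31597137451172)
[ 0.5424 -0.0313 -0.1253] 0.0012846114235542645
[-0.17   -0.1664 -0.1493  0.1919  0.1941  0.1961] [-0.0877 -0.0857 -0.084   0.0839  0.0856  0.0874]
0.61 cass x [-0.0918 -0.0907  0.016   0.0177] y [-0.0469 -0.0453  0.0465  0.0482] z [0.0531 0.0582 0.0786]
body [-0.0911 -0.0901  0.0168  0.0181] [-0.0471 -0.0461  0.0467  0.0478]
1089 lid z [0.2268 0.2326] x [0.0769 0.1027] y [-0.0793  0.0823]
lid angle 2.8223999208452493 x at z=.087 -0.3416524207690539
bottle [0.0651 0.1199] [-0.23   -0.1761] 0.13292667053399487
jar [-0.0472  0.0058] [-0.2225 -0.1706] 0.08432298743509116
fittings [-0.0369  0.0571] [0.1666 0.2605] 0.0701239184391702
```

```bash
cat >> h.py <<'E'
X=np.load("pose.npy")
def toS(p):
    p=np.atleast_2d(p); c,s=np.cos(X[2]),np.sin(X[2]); d=p[:,:2]-X[:2]
    return np.c_[d@[c,s],d@[-s,c],p[:,2]]
def toW(q):
    c,s=np.cos(X[2]),np.sin(X[2]); return np.array([X[0]+c*q[0]-s*q[1],X[1]+s*q[0]+c*q[1],q[2]])
def where(*goals):
    "tool pose in sampler frame, and shift to goals in tool axes (cm)"
    s=state(); q=s["eef_rot"]; r=R.from_quat(np.r_[q[1:],q[0]]).as_matrix()
    print("t",s["clock"],"S pos mm",toS(s["eef_pos"])[0]*1e3,"F",s["wrist_force"],"w",s["width"])
    yaw=np.degrees(np.arctan2(r[1,1],r[0,1])-X[2]); print("axes",r.T.round(3).tolist(),"tool y yaw in S",yaw)
    print("S +x in tool axes",r.T@[np.cos(X[2]),np.sin(X[2]),0])
    for g in goals: print(g,"->",r.T@(toW(np.array(g))-s["eef_pos"])*100)
E
python3 - <<'E'
from h import *
np.set_printoptions(precision=4,suppress=True)
where((-.15,.0,.23),(-.15,.15,.23),(-.13,0,.03))
S=np.load("scene0.npy")
r=masks_of("scene","lid_edge")[0]; print(r["p"],r["bbox"])
k=toS(S[r["pixels"]]); k=k[(k[:,2]>.1)&(abs(k[:,1])<.07)]
p=np.polyfit(k[:,2],k[:,0],1)
for _ in range(4):
    e=abs(k[:,0]-np.polyval(p,k[:,2])); k=k[e<.004]; p=np.polyfit(k[:,2],k[:,0],1)
print(len(k),p,np.pi/2+np.arctan(p[0]),np.polyval(p,[.093,.2,.23]),np.percentile(k[:,2],[1,99]))
E
```

```text
t 1.2 S pos mm [-468.863   583.9666  231.3352] F [-0.1525  0.3569  0.1937] w 0.08530029019721273
axes [[-0.0, 0.0, -1.0], [0.24, 0.971, 0.0], [0.971, -0.24, -0.0]] tool y yaw in S 83.26912743924001
S +x in tool axes [-0.      0.1172  0.9931]
(-0.15, 0.0, 0.23) -> [  0.1272 -54.2569  38.511 ]
(-0.15, 0.15, 0.23) -> [  0.1287 -39.3603  36.7529]
(-0.13, 0, 0.03) -> [ 20.1272 -54.0244  40.4978]
0.76 [267.3, 247.6, 105.6, 81.1]
585 [0.0052 0.1059] 1.5760076494626445 [0.1064 0.1069 0.1071] [0.1697 0.1925]
```

Request:
{"method": "servo_tool", "body": {
  "rows": "4 0 -3 2.75 -1; 4 0 -6 5.5 -2; 4 0 -9 8.25 -3; 4 0 -12 11 -4; 4 0 -15 13.75 -5; 4 0 -18 16.5 -6; 4 0 -21 19.25 -6.7; 4 0 -24 22 -6.7"
}}

```text
clock: 1.92
eef_pos: [0.3067, 0.319, 0.2315]
eef_rot: [0.706, 0.045, 0.706, -0.044]
wrist_force: [0.1, 0.9, 0.4]
width: 0.0401
```

```bash
python3 - <<'E'
from h import *
np.set_printoptions(precision=4,suppress=True)
where((-.14,.0,.20),(-.13,0,.03))
E
```

```text
t 1.9167 S pos mm [-277.6906  318.088   231.5427] F [0.0657 0.9225 0.3722] w 0.040123716465914526
axes [[0.0, 0.001, -1.0], [0.125, 0.992, 0.001], [0.992, -0.125, 0.0]] tool y yaw in S 90.01690856192667
S +x in tool axes [ 0.0001 -0.0003  1.    ]
(-0.14, 0.0, 0.2) -> [  3.1254 -31.8159  13.7593]
(-0.13, 0, 0.03) -> [ 20.1255 -31.8325  14.7574]
```

Request:
{"method": "servo_tool", "body": {
  "rows": "4 .75 -3.8 1.6 0; 4 1.5 -7.6 3.2 0; 4 2.25 -11.4 4.8 0; 4 3 -15.2 6.4 0; 4 3.75 -19 8 0; 4 4.5 -22.8 9.6 0; 4 5.25 -26.6 11.2 0; 4 6 -30 12.8 0"
}}

```text
clock: 2.58
eef_pos: [0.3955, 0.0049, 0.1713]
eef_rot: [0.706, 0.045, 0.705, -0.044]
wrist_force: [0.6, 0.9, -1.2]
width: 0.04
```

Request:
{"method": "servo_tool", "body": {
  "rows": "4 2 -1.8 0.5 0; 4 4 -1.8 0.9 0; 4 6 -1.8 0.9 0; 4 8.5 -1.8 0.9 0; 4 11 -1.8 0.9 0; 4 12.5 -1.8 0.9 0; 4 13.5 -1.8 0.9 0; 4 13.5 -1.8 0.9 0"
}}

```text
clock: 3.25
eef_pos: [0.4008, -0.0121, 0.0347]
eef_rot: [0.705, 0.044, 0.707, -0.045]
wrist_force: [-0.7, -0.4, 0.1]
width: 0.04
```

```bash
python3 - <<'E'
from h import *
np.set_printoptions(precision=4,suppress=True)
where((-.015-.011,0,.03))
im,d=look("top","top1"); cv2.imwrite("pics/top1c.png",cv2.resize(im[120:390,270:520],None,fx=2.2,fy=2.2))
E
```

```text
t 3.25 S pos mm [-142.9095    1.2957   34.728 ] F [-0.7459 -0.3661  0.0805] w 0.03998769745605134
axes [[-0.003, -0.001, -1.0], [0.125, 0.992, -0.002], [0.992, -0.125, -0.003]] tool y yaw in S 89.97060597700063
S +x in tool axes [-0.0027  0.0005  1.    ]
(-0.026, 0, 0.03) -> [ 0.4416 -0.1228 11.6922]
```

View pics/top1c.png

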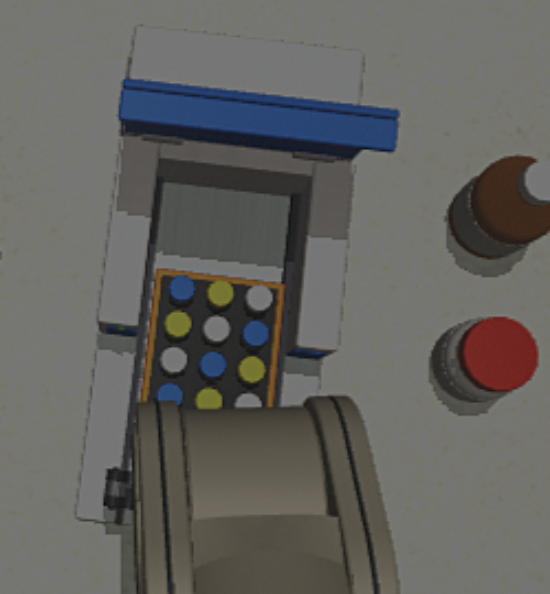

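The crop shows the hand standing in the track in front of the cassette, whose caps are visible at (210,340). The way into the bay is clear.

Request:
{"method": "servo_tool", "body": {
  "rows": "4 0 -0.1 0.8 0; 4 0 -0.1 1.6 0; 4 0 -0.1 2.3 0; 4 0 -0.1 2.8 0; 4 0 -0.1 3.2 0; 4 0 -0.1 3.6 0; 4 0 -0.1 4 0; 4 0 -0.1 4.4 0"
}}

```text
clock: 3.97
eef_pos: [0.4456, -0.0184, 0.0362]
eef_rot: [0.705, 0.045, 0.706, -0.044]
wrist_force: [-1.3, 0.5, 1.5]
width: 0.0399
```

Request:
{"method": "servo_tool", "body": {
  "rows": "4 0 0 0.4 0; 4 0 0 0.8 0; 4 0 0 1.2 0; 4 0 0 1.6 0; 4 0 0 2 0; 4 0 0 2.4 0; 4 0 0 2.8 0; 4 0 0 3.2 0"
}}

```text
clock: 4.63
eef_pos: [0.4778, -0.0224, 0.0363]
eef_rot: [0.706, 0.044, 0.706, -0.044]
wrist_force: [-0.9, 0.2, -1.6]
width: 0.0402
```

```bash
python3 - <<'E'
from h import *
np.set_printoptions(precision=4,suppress=True)
where((-.015-.011,0,.03))
im,d=look("top","top2"); cv2.imwrite("pics/top2c.png",cv2.resize(im[120:390,270:520],None,fx=2.2,fy=2.2))
E
```

```text
t 4.6333 S pos mm [-65.2963   0.7293  36.2563] F [-0.8674  0.2463 -1.6071] w 0.0401984677846878
axes [[-0.0, 0.0, -1.0], [0.125, 0.992, 0.0], [0.992, -0.125, -0.0]] tool y yaw in S 89.97110721403816
S +x in tool axes [-0.      0.0005  1.    ]
(-0.026, 0, 0.03) -> [ 0.6255 -0.071   3.9297]
```

View pics/top2c.png

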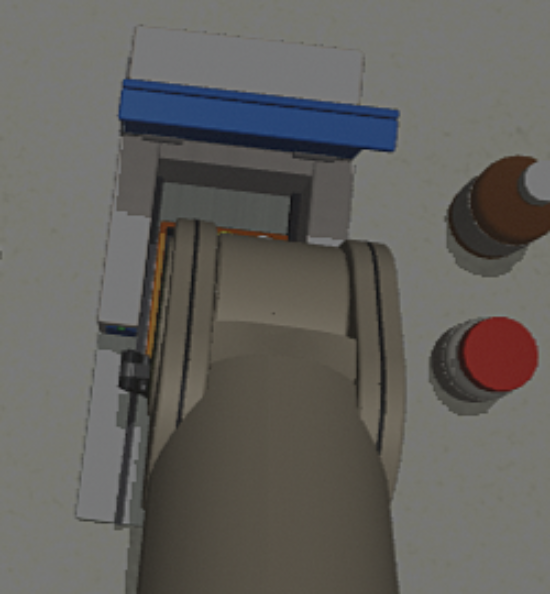

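The cassette has moved: its rear edge is now at crop row 230, up from 275. I'll keep going, then creep to the stop.

Request:
{"method": "servo_tool", "body": {
  "rows": "4 0 0 0.4 0; 4 0 0 0.8 0; 4 0 0 1.2 0; 4 0 0 1.6 0; 4 0 0 2 0; 4 0 0 2.4 0; 4 0 0 2.7 0; 4 0 0 3 0"
}}

```text
clock: 5.35
eef_pos: [0.5074, -0.0262, 0.0363]
eef_rot: [0.706, 0.044, 0.706, -0.044]
wrist_force: [-2.0, 0.5, 0.3]
width: 0.0399
```

Request:
{"method": "servo_tool", "body": {
  "rows": "4 0 0 0.15 0; 4 0 0 0.3 0; 4 0 0 0.45 0; 4 0 0 0.6 0; 4 0 0 0.7 0; 4 0 0 0.8 0; 4 0 0 0.8 0; 4 0 0 0.8 0"
}}

```text
clock: 6.02
eef_pos: [0.5153, -0.0271, 0.0363]
eef_rot: [0.706, 0.044, 0.706, -0.044]
wrist_force: [-0.3, 0.4, -0.5]
width: 0.0396
```

```bash
python3 - <<'E'
from h import *
np.set_printoptions(precision=4,suppress=True)
where((-.015-.011,0,.03))
im,d=look("top","top3"); cv2.imwrite("pics/top3c.png",cv2.resize(im[120:390,270:520],None,fx=2.2,fy=2.2))
E
```

```text
t 6.0167 S pos mm [-27.4397   0.7155  36.345 ] F [-0.3477  0.3749 -0.5285] w 0.039633384625653634
axes [[0.001, 0.0, -1.0], [0.126, 0.992, 0.0], [0.992, -0.126, 0.001]] tool y yaw in S 89.96710863541877
S +x in tool axes [0.0005 0.0006 1.    ]
(-0.026, 0, 0.03) -> [ 0.6346 -0.0715  0.1437]
```

View pics/top3c.png

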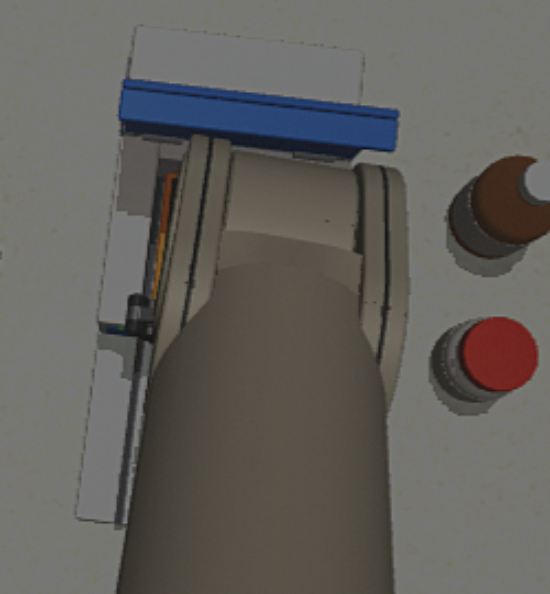

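Request:
{"method": "servo_tool", "body": {
  "rows": "4 0 0 0.05 0; 4 0 0 0.1 0; 4 0 0 0.15 0; 4 0 0 0.2 0; 4 0 0 0.25 0; 4 0 0 0.3 0; 4 0 0 0.3 0; 4 0 0 0.3 0"
}}

```text
clock: 6.73
eef_pos: [0.5163, -0.0273, 0.0358]
eef_rot: [0.704, 0.045, 0.707, -0.044]
wrist_force: [-9.0, 1.8, 5.8]
width: 0.0401
```

```bash
python3 - <<'E'
from h import *
np.set_printoptions(precision=4,suppress=True)
where()
im,d=look("scene","sc3"); cv2.imwrite("pics/sc3c.png",cv2.resize(im[100:370,130:410],None,fx=2.2,fy=2.2))
E
```

```text
t 6.7333 S pos mm [-26.4165   0.7094  35.817 ] F [-8.9811  1.8202  5.7887] w 0.04006011524947218
axes [[-0.004, 0.001, -1.0], [0.126, 0.992, 0.0], [0.992, -0.126, -0.004]] tool y yaw in S 89.96563113245897
S +x in tool axes [-0.0038  0.0006  1.    ]
```

View pics/sc3c.png

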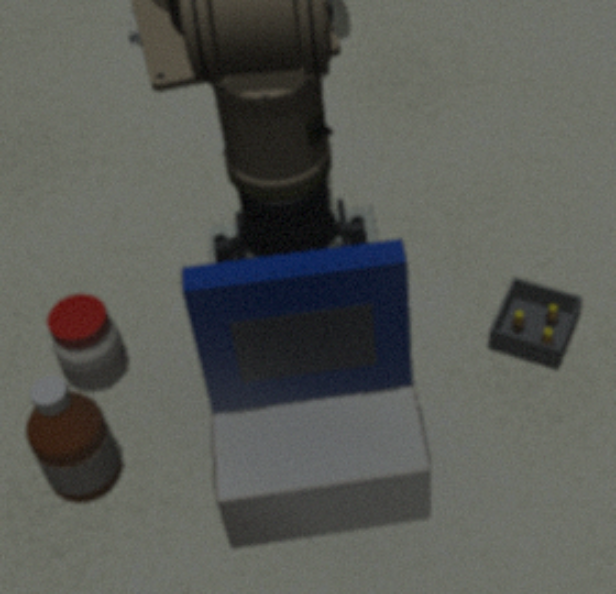

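The tip stopped at x = -26.4 mm with the force up to 9 N, which fits contact with the rear stop. A slightly firmer push will confirm it.

Request:
{"method": "servo_tool", "body": {
  "rows": "4 0 0 0.05 0; 4 0 0 0.1 0; 4 0 0 0.15 0; 4 0 0 0.15 0; 4 0 0 0.15 0; 4 0 0 0.15 0; 4 0 0 0.15 0; 4 0 0 0.15 0"
}}

```text
clock: 7.45
eef_pos: [0.5164, -0.0273, 0.0355]
eef_rot: [0.703, 0.045, 0.708, -0.044]
wrist_force: [-15.0, 2.2, 10.4]
width: 0.0399
```

Request:
{"method": "servo_tool", "body": {
  "rows": "4 0 0 -0.3 0; 4 0 0 -0.6 0; 4 0 0 -1.2 0; 4 0 0 -2.5 0; 4 0 0 -4 0; 4 0 0 -6 0; 4 0 0 -9 0; 4 0 0 -12 0"
}}

```text
clock: 8.12
eef_pos: [0.3997, -0.0127, 0.0361]
eef_rot: [0.706, 0.044, 0.705, -0.045]
wrist_force: [-0.6, -0.6, 0.1]
width: 0.0399
```

Request:
{"method": "servo_tool", "body": {
  "rows": "0 -4 0 0 0; 0 -8 0 0 0; 0 -12 0 0 0; 0 -16 0 0 0; 0 -19 0 -1 0; 0 -22 0 -2 0; 0 -24 0 -3 0; 0 -24 0 -3 0"
}}

```text
clock: 8.78
eef_pos: [0.3713, -0.0086, 0.2801]
eef_rot: [0.708, 0.046, 0.704, -0.043]
wrist_force: [0.9, 0.0, 0.0]
width: -0.0001
```

```bash
python3 - <<'E'
from h import *
np.set_printoptions(precision=4,suppress=True)
where((-.14,.14,.3),(.16,.14,.3),(.16,0,.3))
im,d=look("top","top4"); cv2.imwrite("pics/top4c.png",cv2.resize(im[120:390,270:520],None,fx=2.2,fy=2.2))
C=cloud("top",d)
for r in masks_of("top","cassette")[:1]:
    k=toS(C[r["pixels"]]); print(r["p"],np.percentile(k,[1,3,97,99],axis=0))
E
```

```text
t 8.7833 S pos mm [-172.6726    1.1474  280.148 ] F [0.8878 0.0297 0.0349] w -0.00013147140359099973
axes [[0.006, 0.003, -1.0], [0.125, 0.992, 0.004], [0.992, -0.125, 0.006]] tool y yaw in S 89.97170349988947
S +x in tool axes [0.0059 0.0005 1.    ]
(-0.14, 0.14, 0.3) -> [-1.9078 13.8951  3.2716]
(0.16, 0.14, 0.3) -> [-1.7321 13.9099 33.2711]
(0.16, 0, 0.3) -> [-1.7908 -0.09   33.2784]
0.83 [[-0.0165 -0.0466  0.0175]
 [-0.0156 -0.0444  0.0346]
 [ 0.0888  0.0471  0.0782]
 [ 0.0925  0.0488  0.0794]]
```

View pics/top4c.png

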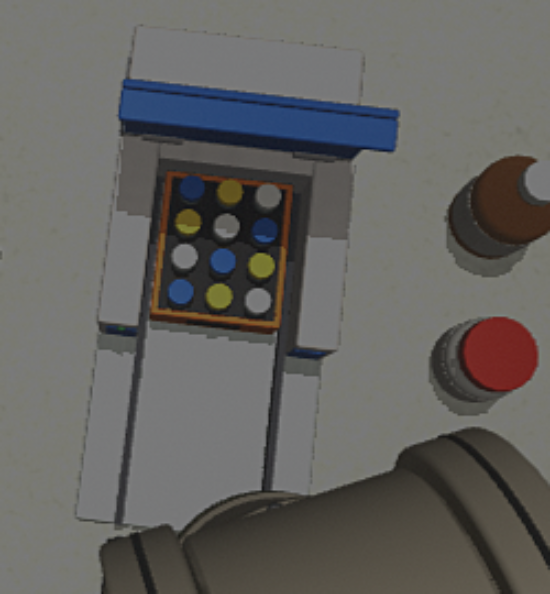

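The cassette is seated in the bay, its front edge near crop (215,320), and the mask puts its front at about -16 mm, so it is home. Next the hand goes over and behind the lid.

Request:
{"method": "servo_tool", "body": {
  "rows": "0 -2 0 3 0; 0 -3 0 7 0; 0 -3 0 11 0; 0 -3 0 15 0; 0 -3 0 19 0; 0 -3 0 23 0; 0 -3 0 27 0; 0 -3 0 31 0"
}}

```text
clock: 9.55
eef_pos: [0.6802, -0.0478, 0.3033]
eef_rot: [0.705, 0.043, 0.707, -0.045]
wrist_force: [0.1, 0.6, 2.6]
width: -0.0002
```

```bash
python3 - <<'E'
from h import *
np.set_printoptions(precision=4,suppress=True)
where((.155,0,.25),(.155,0,.215))
im,d=look("scene","sc5"); cv2.imwrite("pics/sc5c.png",cv2.resize(im[100:370,130:410],None,fx=2.2,fy=2.2))
E
```

```text
t 9.55 S pos mm [138.7377   0.7989 303.3217] F [0.0986 0.5871 2.5505] w -0.0002457260527636766
axes [[-0.003, -0.001, -1.0], [0.124, 0.992, -0.002], [0.992, -0.124, -0.002]] tool y yaw in S 90.04071519303069
S +x in tool axes [-0.0025 -0.0007  1.    ]
(0.155, 0, 0.25) -> [ 5.3283 -0.0721  1.6392]
(0.155, 0, 0.215) -> [ 8.8283 -0.0662  1.6478]
```

View pics/sc5c.png

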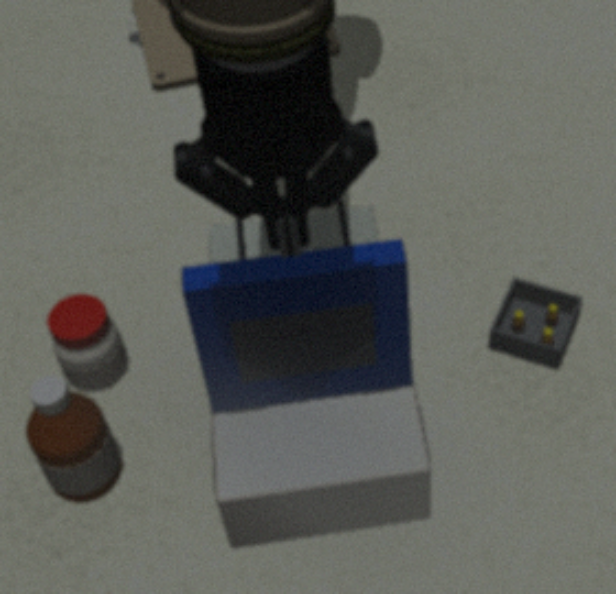

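The closed fingertips at (285,245) hang above the lid's top edge. The hand moves back another 2 cm, then down behind the lid.

Request:
{"method": "servo_tool", "body": {
  "rows": "0 0 0 1 0; 0 0 0 2 0; 0 2 0 2.2 0; 0 4 0 2.2 0; 0 6 0 2.2 0; 0 8 0 2.2 0; 0 9 0 2.2 0; 0 9 0 2.2 0"
}}

```text
clock: 10.27
eef_pos: [0.6988, -0.0505, 0.2125]
eef_rot: [0.704, 0.044, 0.707, -0.045]
wrist_force: [0.6, -0.1, -0.9]
width: -0.0
```

```bash
python3 - <<'E'
from h import *
np.set_printoptions(precision=4,suppress=True)
where((.14,0,.215))
im,d=look("scene","sc6"); cv2.imwrite("pics/sc6c.png",cv2.resize(im[100:370,130:410],None,fx=2.2,fy=2.2))
im,d=look("top","top6"); cv2.imwrite("pics/top6c.png",cv2.resize(im[120:390,270:520],None,fx=2.2,fy=2.2))
E
```

```text
t 10.2667 S pos mm [157.4877   0.4462 212.5061] F [ 0.6268 -0.0964 -0.859 ] w -6.512719946764073e-07
axes [[-0.005, -0.001, -1.0], [0.126, 0.992, -0.001], [0.992, -0.126, -0.005]] tool y yaw in S 89.93941498223806
S +x in tool axes [-0.005   0.0011  1.    ]
(0.14, 0, 0.215) -> [-0.2406 -0.0468 -1.75  ]
```

View pics/sc6c.png

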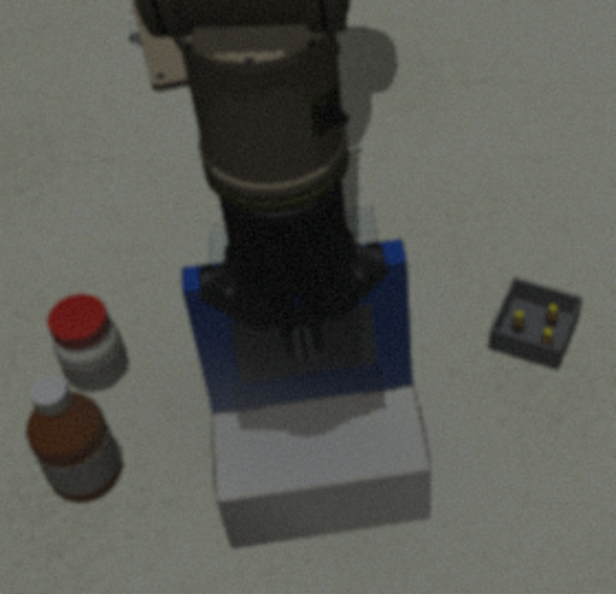

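The tips are behind the lid at (300,345). Next I advance to touch it, then follow the arc.

Request:
{"method": "servo_tool", "body": {
  "rows": "0 0 0 -1 0; 0 0 0 -2 0; 0 0 0 -3 0; 0 0 0 -3.6 0; 0 0 0 -4.1 0; 0 0 0 -4.6 0; 0 0.05 0 -5.1 0; 0 0.15 0 -5.7 0"
}}

```text
clock: 11.03
eef_pos: [0.6438, -0.0435, 0.2153]
eef_rot: [0.706, 0.044, 0.705, -0.044]
wrist_force: [1.1, -0.8, 1.7]
width: -0.0001
```

```bash
python3 - <<'E'
from h import *
np.set_printoptions(precision=4,suppress=True)
where()
p=toS(state()["eef_pos"])[0]
im,d=look("top","top7"); cv2.imwrite("pics/top7c.png",cv2.resize(im[120:390,270:520],None,fx=2.2,fy=2.2))
im,d=look("scene","sc7")
for t in np.arange(1.35,-.01,-.05): print(round(t,2),"dx %.2f dz %.2f"%((p[2]-(.087+.126*np.sin(t)+.006*np.cos(t)))*100,(.121-.126*np.cos(t)+.006*np.sin(t)-p[0])*100),end=" | ")
E
```

```text
t 11.0333 S pos mm [102.07     0.5839 215.2869] F [ 1.0592 -0.7835  1.6639] w -9.598865174308224e-05
axes [[0.001, -0.0, -1.0], [0.125, 0.992, 0.0], [0.992, -0.125, 0.001]] tool y yaw in S 89.96991702926913
S +x in tool axes [0.0015 0.0005 1.    ]
1.35 dx 0.40 dz -0.28 | 1.3 dx 0.53 dz -0.90 | 1.25 dx 0.68 dz -1.51 | 1.2 dx 0.87 dz -2.11 | 1.15 dx 1.08 dz -2.71 | 1.1 dx 1.33 dz -3.29 | 1.05 dx 1.60 dz -3.86 | 1.0 dx 1.90 dz -4.41 | 0.95 dx 2.23 dz -4.95 | 0.9 dx 2.59 dz -5.47 | 0.85 dx 2.97 dz -5.97 | 0.8 dx 3.37 dz -6.46 | 0.75 dx 3.80 dz -6.92 | 0.7 dx 4.25 dz -7.36 | 0.65 dx 4.73 dz -7.77 | 0.6 dx 5.22 dz -8.17 | 0.55 dx 5.73 dz -8.54 | 0.5 dx 6.26 dz -8.88 | 0.45 dx 6.81 dz -9.19 | 0.4 dx 7.37 dz -9.48 | 0.35 dx 7.94 dz -9.74 | 0.3 dx 8.53 dz -9.97 | 0.25 dx 9.13 dz -10.17 | 0.2 dx 9.74 dz -10.34 | 0.15 dx 10.35 dz -10.48 | 0.1 dx 10.97 dz -10.58 | 0.05 dx 11.60 dz -10.66 | -0.0 dx 12.23 dz -10.71 |
```

View pics/top7c.png

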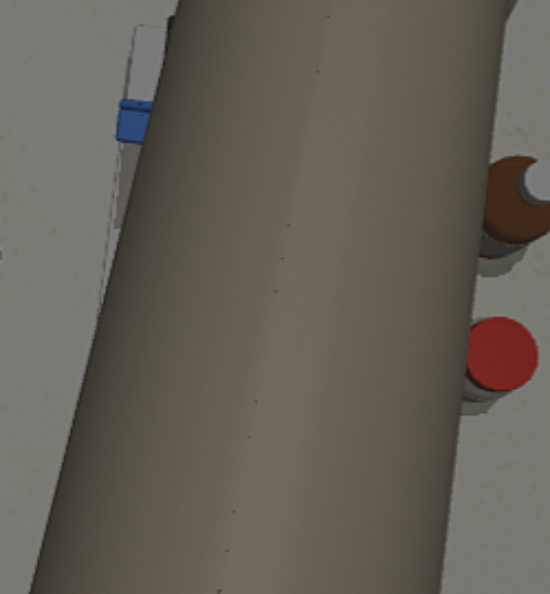

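The lid has started to move: its left end shifted from crop row 82 to 100. I'll follow the arc.

Request:
{"method": "servo_tool", "body": {
  "rows": "0 0.5 0 -0.6 0; 0 0.6 0 -1.2 0; 0 0.75 0 -1.8 0; 0 1 0 -2.4 0; 0 1.2 0 -3 0; 0 1.5 0 -3.6 0; 0 1.8 0 -4.2 0; 0 2.1 0 -4.7 0"
}}

```text
clock: 11.8
eef_pos: [0.5962, -0.0373, 0.1935]
eef_rot: [0.706, 0.045, 0.706, -0.044]
wrist_force: [0.7, -0.1, 1.6]
width: 0.0001
```

Request:
{"method": "servo_tool", "body": {
  "rows": "0 0.4 0 -0.5 0; 0 0.8 0 -1.05 0; 0 1.2 0 -1.55 0; 0 1.6 0 -2 0; 0 2.05 0 -2.45 0; 0 2.5 0 -2.85 0; 0 3 0 -3.25 0; 0 3.5 0 -3.65 0"
}}

```text
clock: 12.47
eef_pos: [0.5603, -0.0329, 0.1582]
eef_rot: [0.706, 0.044, 0.706, -0.044]
wrist_force: [1.1, 0.4, 0.1]
width: -0.0001
```

```bash
python3 - <<'E'
from h import *
np.set_printoptions(precision=4,suppress=True)
where()
p=toS(state()["eef_pos"])[0]
im,d=look("scene","sc8"); cv2.imwrite("pics/sc8c.png",cv2.resize(im[100:370,130:410],None,fx=2.2,fy=2.2))
for t in np.arange(.8,-.01,-.05): print(round(t,2),"dx %.2f dz %.2f"%((p[2]-(.087+.126*np.sin(t)+.006*np.cos(t)))*100,(.121-.126*np.cos(t)+.006*np.sin(t)-p[0])*100),end=" | ")
E
```

```text
t 12.4667 S pos mm [ 17.9175   0.6609 158.2426] F [1.0911 0.392  0.1396] w -0.0001305257037274772
axes [[-0.0, 0.0, -1.0], [0.125, 0.992, 0.0], [0.992, -0.125, -0.0]] tool y yaw in S 89.96935212434693
S +x in tool axes [-0.      0.0005  1.    ]
0.8 dx -2.33 dz 1.96 | 0.75 dx -1.90 dz 1.50 | 0.7 dx -1.45 dz 1.06 | 0.65 dx -0.98 dz 0.64 | 0.6 dx -0.49 dz 0.25 | 0.55 dx 0.03 dz -0.12 | 0.5 dx 0.56 dz -0.46 | 0.45 dx 1.10 dz -0.78 | 0.4 dx 1.66 dz -1.06 | 0.35 dx 2.24 dz -1.32 | 0.3 dx 2.83 dz -1.55 | 0.25 dx 3.43 dz -1.75 | 0.2 dx 4.03 dz -1.92 | 0.15 dx 4.65 dz -2.06 | 0.1 dx 5.27 dz -2.17 | 0.05 dx 5.90 dz -2.25 | -0.0 dx 6.52 dz -2.29 |
```

View pics/sc8c.png

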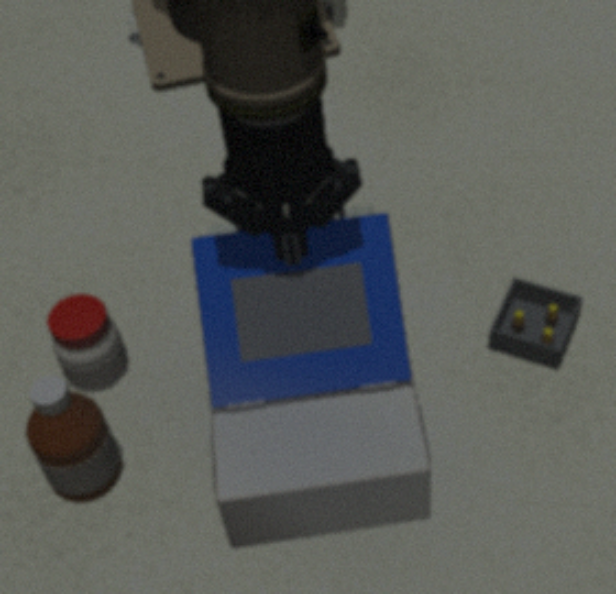

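The lid is following, about half shut, with the tips on it near its free edge at (290,255). I'll carry on and slow down towards the end.

Request:
{"method": "servo_tool", "body": {
  "rows": "0 0.5 0 -0.4 0; 0 1 0 -0.75 0; 0 1.5 0 -1 0; 0 2 0 -1.25 0; 0 2.5 0 -1.45 0; 0 3 0 -1.6 0; 0 3.5 0 -1.8 0; 0 4 0 -1.9 0"
}}

```text
clock: 13.18
eef_pos: [0.5416, -0.0305, 0.1182]
eef_rot: [0.706, 0.044, 0.706, -0.044]
wrist_force: [-0.1, 0.1, 1.3]
width: 0.0001
```

Request:
{"method": "servo_tool", "body": {
  "rows": "0 0.3 0 -0.1 0; 0 0.6 0 -0.15 0; 0 0.9 0 -0.2 0; 0 1.2 0 -0.25 0; 0 1.4 0 -0.3 0; 0 1.6 0 -0.3 0; 0 1.8 0 -0.3 0; 0 1.95 0 -0.3 0"
}}

```text
clock: 13.85
eef_pos: [0.5388, -0.0301, 0.0991]
eef_rot: [0.706, 0.045, 0.706, -0.044]
wrist_force: [-0.5, 0.2, 0.5]
width: -0.0003
```

Request:
{"method": "servo_tool", "body": {
  "rows": "0 0.08 0 0 0; 0 0.16 0 0 0; 0 0.24 0 0 0; 0 0.32 0 0 0; 0 0.4 0 0 0; 0 0.46 0 0 0; 0 0.5 0 0 0; 0 0.5 0 0 0"
}}

```text
clock: 14.52
eef_pos: [0.5389, -0.0301, 0.0942]
eef_rot: [0.706, 0.044, 0.706, -0.044]
wrist_force: [-0.0, -0.5, 0.7]
width: -0.0001
```

```bash
python3 - <<'E'
from h import *
np.set_printoptions(precision=4,suppress=True)
where()
im,d=look("scene","sc9"); cv2.imwrite("pics/sc9c.png",cv2.resize(im[100:370,130:410],None,fx=2.2,fy=2.2))
E
```

```text
t 14.5167 S pos mm [-3.6847  0.6812 94.2229] F [-0.0308 -0.4897  0.733 ] w -0.00010975458980820334
axes [[0.0, 0.0, -1.0], [0.126, 0.992, 0.0], [0.992, -0.126, 0.0]] tool y yaw in S 89.96779133005992
S +x in tool axes [0.     0.0006 1.    ]
```

View pics/sc9c.png

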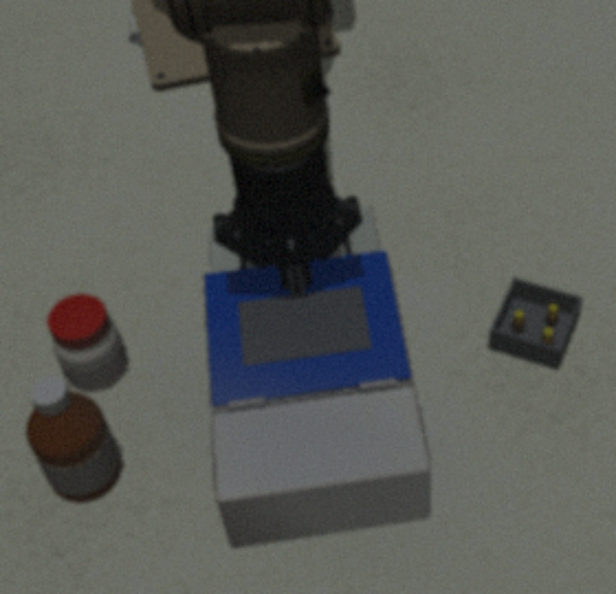

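The lid is nearly level and the reaction force is small, so I'll press on slowly until it stops.

Request:
{"method": "servo_tool", "body": {
  "rows": "0 0.05 0 0 0; 0 0.1 0 0 0; 0 0.15 0 0 0; 0 0.2 0 0 0; 0 0.25 0 0 0; 0 0.3 0 0 0; 0 0.3 0 0 0; 0 0.3 0 0 0"
}}

```text
clock: 15.23
eef_pos: [0.539, -0.0301, 0.0929]
eef_rot: [0.706, 0.045, 0.706, -0.044]
wrist_force: [-10.5, 1.4, 23.2]
width: -0.0002
```

The lid stopped dead at z = 92.9 mm against the 93 mm it should have, with 23 N of reaction, so it is shut. Now I retract.

Request:
{"method": "servo_tool", "body": {
  "rows": "0 -0.3 0 0 0; 0 -1 0 0 0; 0 -4 0 0 0; 0 -8 0 0 0; 0 -12 0 -1 0; 0 -15 0 -4 0; 0 -17 0 -8 0; 0 -17 0 -12 0"
}}

```text
clock: 15.9
eef_pos: [0.4314, -0.0169, 0.2633]
eef_rot: [0.707, 0.045, 0.704, -0.045]
wrist_force: [-1.1, 1.0, -0.6]
width: -0.0001
```

Request:
{"method": "servo_tool", "body": {
  "rows": "0 0 3 -1 0; 0 0 6 -2 0; 0 0 10 -3 0; 0 0 14 -4 0; 0 0 18 -4 0; 0 0 22 -4 0; 0 0 25 -4 0; 0 0 25 -4 0"
}}

```text
clock: 16.57
eef_pos: [0.4211, 0.2431, 0.26]
eef_rot: [0.705, 0.042, 0.706, -0.042]
wrist_force: [-0.8, -0.0, -0.9]
width: -0.0002
```

```bash
python3 - <<'E'
from h import *
np.set_printoptions(precision=4,suppress=True)
where()
im,d=look("top","topA"); cv2.imwrite("pics/topAc.png",cv2.resize(im[120:390,200:520],None,fx=2.2,fy=2.2)); C=cloud("top",d)
k=toS(C.reshape(-1,3)); b=im.reshape(-1,3).astype(int)
for lo,hi in((-.034,-.015),(0,.03),(.05,.08),(.13,.18)):
    m=(k[:,0]>lo)&(k[:,0]<hi)&(abs(k[:,1])<.07)&(k[:,2]>.02); print(lo,np.median(k[m,2]),m.sum())
for n in("bottle","jar","fittings"):
    q=C[masks_of("top",n)[0]["pixels"]]; q=toS(q[q[:,2]>.015])
    print(n,np.percentile(q[:,0],[2,98]),np.percentile(q[:,1],[2,98]))
for r in masks_of("top","cassette")[:2]: print(r["p"],r["bbox"])
im,d=look("scene","scA"); C=cloud("scene",d);k=toS(C.reshape(-1,3))
for lo,hi in((-.034,-.015),(0,.03),(.05,.08),(.13,.18)):
    m=(k[:,0]>lo)&(k[:,0]<hi)&(abs(k[:,1])<.07)&(k[:,2]>.02); print(lo,np.median(k[m,2]),m.sum())
E
```

```text
t 16.5667 S pos mm [-154.6957  257.0427  260.0341] F [-0.7593 -0.0373 -0.9475] w -0.000219282363990774
axes [[-0.001, 0.0, -1.0], [0.118, 0.993, 0.0], [0.993, -0.118, -0.001]] tool y yaw in S 90.38961626134626
S +x in tool axes [-0.0011 -0.0068  1.    ]
-0.034 0.09429811533057031 1141
0 0.09477365119346792 1711
0.05 0.09468097454667346 1651
0.13 0.08615870924572844 2545
bottle [0.065 0.119] [-0.2301 -0.1761]
jar [-0.0473  0.0059] [-0.2223 -0.1705]
fittings [-0.0299  0.0574] [0.1744 0.2617]
-0.034 0.09194640771664375 485
0 0.09252446536355324 838
0.05 0.09255259294224705 953
0.13 0.08419575774297411 1856
```

View pics/topAc.png

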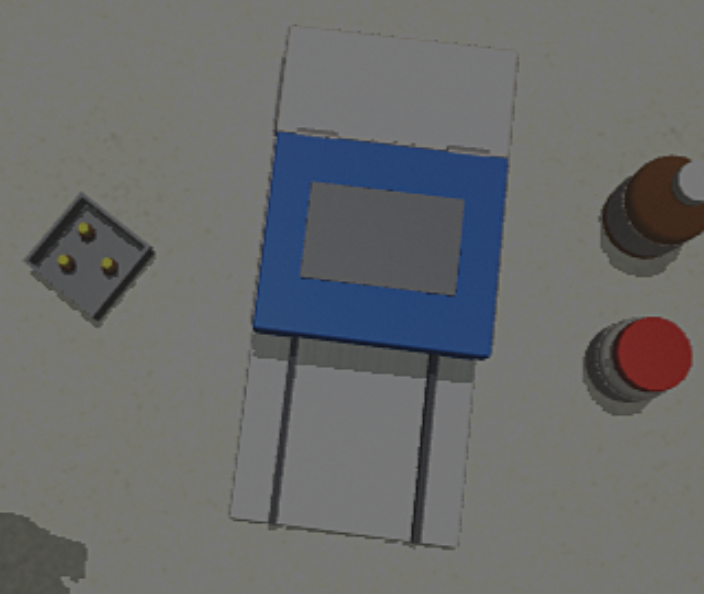

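View pics/scA.png

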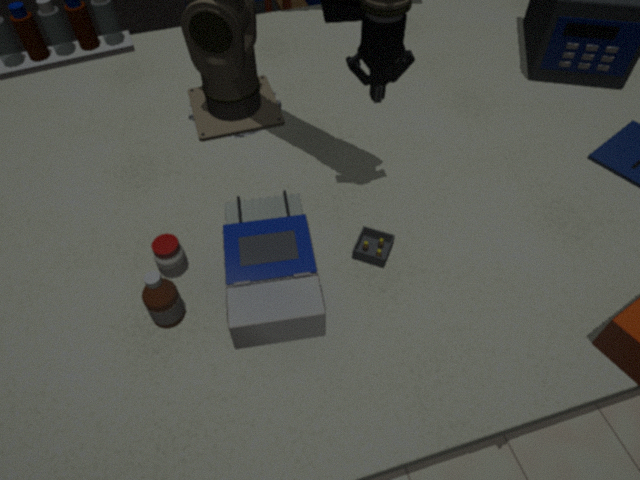

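The lid is level and shut over the bay: its height over the housing matches the expected 8 mm from front to back. The bystanders are where they were, and the hand is clear at scene (378,90). Handing in.

```bash
python3 -c "
from workcell import *
print(hand_in())"
```

```text
the job is handed in; nothing more can be done
None
```

I pushed the cassette home along the shelf, then lowered the lid until it shut, and handed the job in at about 17 s of the 51 s allowed.

- **Cassette:** I pushed it about 75 mm along the shelf with the fingertips until it stopped hard against the rear. The push force rose from about 1 N to about 15 N with no further travel. The top camera then put its front face at about -16 mm, against -15 mm when home, which is within the measuring error. I couldn't see it again once the lid was closed.
- **Lid:** I pushed it from behind along its arc and slowed to a creep at the end. It stopped at 92.9 mm above the bench (93 mm when shut), with about 25 N of reaction on the fingertips. Depth from both cameras afterwards shows it level, about 8 mm above the housing from front to back, as it should be when shut.
- **Bystanders:** The bottle and jar measured within about 0.3 mm of where they started. The first measurement of the fittings tray had some stray high points, so its near edges differ by about 7 mm between readings. Its far edges agree within about 1 mm and it looks unmoved in the pictures.
- **Hand:** It finished at a height of 0.26 m, well to the side of the sampler, touching nothing.

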